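Hang the washed boards on the rocking rack

TASK

The washed boards are stacked on edge in the drainer: take them out one at a time and hang every one by its hand slot on the two prongs of the rocking rack to dry. Hang them alternately left and right so that the crossbar stays nearly level throughout: neither side may ever carry more than one board more than the other, and do not bear down on the bar. Leave the mug, the jar and the canister standing where they are.

Things in the scene. Friction and masses are not known exactly. Their poses are not given: they have to be found in the camera images.
- board1: wooden board, one of four to six alike (any may be absent): 12 mm thick (its x axis), 90 wide (y), 175 tall (z), 0.16 kg. A hand slot, 44 wide and 34 high with bevelled upper corners, goes through it along x. Origin: middle of the bottom edge; slot centre 130 mm above it, 45 mm below the top; the bar above the slot is 28 mm high. At the start each stands upright in its own slot of the drainer.
- board2: board like board1, maybe absent
- board3: board like board1, maybe absent
- board4: board like board1, maybe absent
- board5: board like board1, maybe absent
- board6: board like board1, maybe absent
- slot1 (a point): centre of board1's hand slot; axes as board1's
- slot2 (a point): centre of board2's hand slot; axes as board2's
- slot3 (a point): centre of board3's hand slot; axes as board3's
- slot4 (a point): centre of board4's hand slot; axes as board4's
- slot5 (a point): centre of board5's hand slot; axes as board5's
- slot6 (a point): centre of board6's hand slot; axes as board6's
- drainer: fixed wire drainer on a wooden foot 290 x 120 mm, 12 mm high, on which the boards stand. Origin: centre of its underside. Six slots at x = -115, -69, -23, 23, 69, 115 mm (34 mm clear between neighbouring boards); each is a pair of wire hoops 16 mm apart, 71 mm high, over y = -32..32 mm. Side wires 35 mm high at y = -52 and 52 mm.
- stand: fixed steel stand of the hanging rack: base 220 x 200 mm, 12 mm high, from 180 mm before the post to 40 mm behind it; origin on the counter under the post (18 mm thick, 280 mm tall). The crossbar rocks on a pivot 235 mm up the post. Its x axis runs along the prongs, away from their free ends.
- crossbar (a joint): rocking angle of the crossbar about the stand's x axis, rad: 0 level, positive when its left (+y) end is down, stops at 0.35 either way. A rubber bush centres and damps it (1.75 N m per rad): one board more on one side tips it about 0.12, two more about 0.23.
- prong_left (a point): middle, on the axis, of the left (+y) prong: a steel rod 10 mm thick, 130 mm left of the pivot, 215 mm up when level, moving with the bar. Its x axis runs along the rod, away from the free end. Boards fit from x = -70 to +66 mm (collar there): three, 45 mm apart. The tip, at -83 mm, turns up to 12 mm above the axis. A hung board's slot centre is 12 mm below the axis.
- prong_right (a point): the same point of the right (-y) prong, 130 mm right of the pivot, otherwise like the left one
- mug: white mug, 80 mm across, 90 mm tall, bystander; origin under its centre
- jar: glass jar with a steel lid, 84 mm across, 130 mm tall, bystander; origin under its centre
- canister: dark steel canister, 80 mm across, 150 mm tall, bystander; origin under its centre

How it is judged:
By the outcome, as a careful person would: the job done as asked, in the order asked, and still so for the second after the job is handed in, with the robot touching nothing.
Of board1, board2, board3, board4, board5, board6 only 4 to 6 are there at a start; the rules pass over those that are not, and their reading is None.
At some moment in a run one of board1, board2, board3, board4, board5, board6 may be knocked a few centimetres aside while the robot is not near it.
It also fails if it takes over 210 s, if anything falls off the work surface, if the arm or the gripper's body presses on something with over 40 N, if the wrist force passes 120 N, or if a joint passes its speed limit or range.

ROBOT

A 6-joint arm with a two-finger parallel gripper is mounted at the origin on the work surface. World frame = base frame: x ahead of the robot, y to its left, z up, the work surface at z = 0. Lengths are in mm, angles in rad, forces in N, time in s.
With the tool pointing down it reaches from about 300 to 775 mm from the base axis. Payload 14.6 kg.
Tool frame: the origin (TCP) lies midway between the tips of the shut fingers; the grasp point (between the pads) lies 19 mm behind it (manip.hold_point_z is the distance from the TCP to the grasp point, in mm); z points along the fingers, y is the direction in which the jaws open and shut (so a half turn about z gives the same grasp; the last joint's range is limited). The gripper opens to 94 mm and grips with 3 to 60 N. Pads are 16 mm wide; open, the fingers measure 119 mm over their backs; the gripper's body (75 mm by 177 mm) begins 78 mm behind the grasp point.
Start: joints at [-0.067, 0.3, 1.521, -0, 1.321, -0.067], TCP at [549.99, -0.002, 205.446] pointing down, gripper open.
Joint ranges: [-3.03, 3.03], [-0.79, 2.21], [0.23, 2.52], [-1.04, 4.18], [0, 3.07], [-2.55, 2.55]. Speed limits (rad/s): [2.22, 2.22, 2.57, 3.14, 3.14, 3.14].

INTERFACE

Orientations are given as [roll, pitch, yaw] about the fixed x, y, z axes, in that order (R = Rz(yaw) Ry(pitch) Rx(roll)).
In Python, from cell import manip gives the robot as it stands.
- The arm moves only by the shell command python3 -m crank 'ROWS' [OPENING] [FORCE]. ROWS is JSON, a list of rows, each an object with "offset": the shift along the world's x, y, z in m, a list of three; "spin": the turn about the world's z in degrees. In form: [{"offset": [dx, dy, dz], "spin": spin}, ...]. A call has exactly 8 rows; each row is the pose to reach, as a shift and turn from the pose measured when the call began; what a row does not reach only later rows make up. A row lasts 1/12 s, in which the tool goes at most 41.7 mm and 7.16 degrees, less where a joint would pass 70% of its speed; a pose out of reach is approached as far as the arm can. A call with a gripper value outside its range is refused whole. OPENING is the opening, from 0 (shut) to 1 (fully open), set as the call begins (- or left out, the last holds). The fingers move at their own pace and stop on an object; FORCE is the grip in N (left out, the last holds). Time passes only in rows, so rows that repeat a pose let the fingers close, or fill a call up. It gives the time, the measured TCP pose, the force and the opening at its end, in the units of the state.
- manip.read_state(): the state, without advancing time (a new reading comes with each control period).
- manip.camera(name): name is "scene" or "side" or "wrist"; returns a dict with "pixels" (480x640x3 uint8, red, green, blue), "fx", "fy", "cx", "cy" (pixels), "extrinsics" (4x4, takes a point from world to camera coordinates); the wrist camera has in their place "hand_eye" (4x4, takes a point from camera to tool coordinates, whose origin is the TCP and whose axes are the flange's). Camera axes: x right, y down, z forward; pixel columns grow to the right and rows downward; lengths in mm; the calibration is good to about 2 mm. The wrist camera is an equidistant fisheye: a pixel r from the principal point sees the ray r / f radians off the axis. A picture is of the moment at which its call begins: read the wrist's pose just before it. There is no depth.
- manip.sign_off(): hands the job in, once; it reports no verdict.
Trained networks look in a picture, given as the dict that the camera call returned (one of the last four; its "shot" number tells which), for a name from the list of things; names that differ only in an ending like _2 or _b are one class to them, and where a whole thing is asked for, a point or a joint stands for the part that bears it (a point fixed in the world has none). Each returns a list of dicts, best first, with "conf" (0 to 1); they miss things now and then, are a little off and sometimes report something else, mostly with a low value. They report only what shows in the picture. A call takes as long as a camera call.
- manip.search_frame(picture, name): "location" ([x, y, z] in mm, in world coordinates, good to about 4 mm: the middle of the surface that is visible of it).
- manip.masks_of(picture, name): "mask" (480x640 bool, what is visible of it).
The state is a dict: "clock": time; "joints": joint angles; "qd": joint speeds; "effort": joint torques, N m; "eef_pos": TCP position; "eef_rot": TCP orientation; "wrist_force": force on the tool from outside, world axes, zero at the start; "moment": the same for the moment, N m; "finger_gap": finger opening in mm.
Only numpy, scipy, OpenCV 4.12 (cv2) and the standard library are available. Lean on these libraries where they do the work, as an engineer would, in place of code of your own. Each camera call takes 0.05 s, during which the arm holds its last target. There are 200 camera calls.

## Working session

There is one attempt and no reset: what is moved stays moved. The work goes in short steps, Python scripts to look and compute and a shell command to move; the robot and the scene stay as the last step left them, time stands still between calls to the robot, and variables do not carry over. Pictures are saved under pics/ and viewed, about 12 in all and at most 16, crops included, and the job is handed in when it is done.

```bash
ls; mkdir -p pics
python3 - <<'E'
from cell import manip
import cv2
for n in ["scene","side","wrist"]:
    p=manip.camera(n); cv2.imwrite(f"pics/{n}0.png",p["pixels"][:,:,::-1])
    print(n,p["fx"],p["cx"],p["cy"]); print(p.get("extrinsics",p.get("hand_eye")))
print(manip.read_state())
E
```

```text
pics
scene 503.68883363945906 325.1259637362395 237.5863077646945
[[-3.30926362e-01  9.43426429e-01 -2.08402561e-02  1.23075251e+02]
 [ 6.34094424e-01  2.05957605e-01 -7.45322565e-01 -2.36325437e+02]
 [-6.98864797e-01 -2.59861575e-01 -6.66378239e-01  1.56522382e+03]
 [ 0.00000000e+00  0.00000000e+00  0.00000000e+00  1.00000000e+00]]
side 435.68738465135044 315.5757454321888 246.3650871360348
[[-9.27326876e-01 -3.74250725e-01  1.12226241e-03  5.27045644e+02]
 [-2.19610009e-01  5.41721601e-01 -8.11362527e-01  2.35846258e+02]
 [ 3.03045061e-01 -7.52644738e-01 -5.84542206e-01  8.33902761e+02]
 [ 0.00000000e+00  0.00000000e+00  0.00000000e+00  1.00000000e+00]]
wrist 371.64829954431775 312.27252537498896 243.0048932830521
[[-1.94129487e-03 -9.61888172e-01 -2.73436239e-01  8.11378548e+01]
 [ 9.99998099e-01 -1.81692588e-03 -7.08068779e-04  8.38665450e-01]
 [ 1.84269604e-04 -2.73437093e-01  9.61889870e-01 -1.78279808e+02]
 [ 0.00000000e+00  0.00000000e+00  0.00000000e+00  1.00000000e+00]]
{'clock': 0.15, 'joints': array([-6.65858685e-02,  3.00318844e-01,  1.52141041e+00, -1.20467560e-05,
        1.32069025e+00, -6.65723358e-02]), 'qd': array([ 0.00025763, -0.0030608 , -0.00324855,  0.00023002,  0.00034346,
        0.00056928]), 'effort': array([-2.50185103e-04, -5.31960297e+01, -3.52822959e+01,  7.07691838e-02,
        2.35654798e-02, -3.66386917e-05]), 'eef_pos': array([5.49813486e+02, 1.41106432e-02, 2.05042051e+02]), 'eef_rot': array([-3.14076686e+00, -4.33608987e-05,  1.57078576e+00]), 'wrist_force': array([-0.58100277,  0.59717598, -0.05999406]), 'moment': array([-0.00558579, -0.05020437, -0.02300804]), 'finger_gap': 94.03152930090688}
```

View pics/scene0.png

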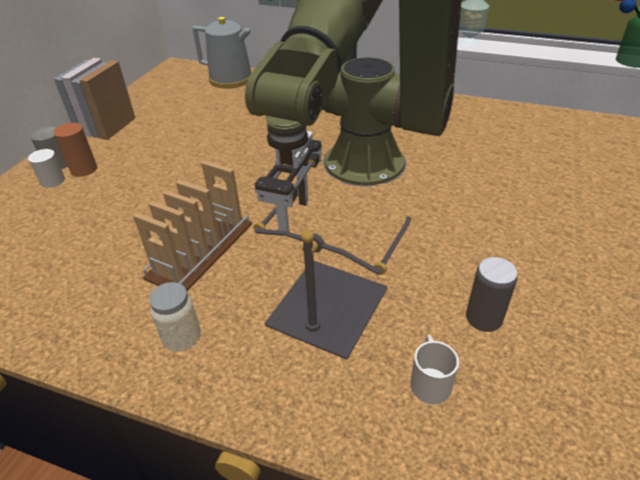

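View pics/side0.png

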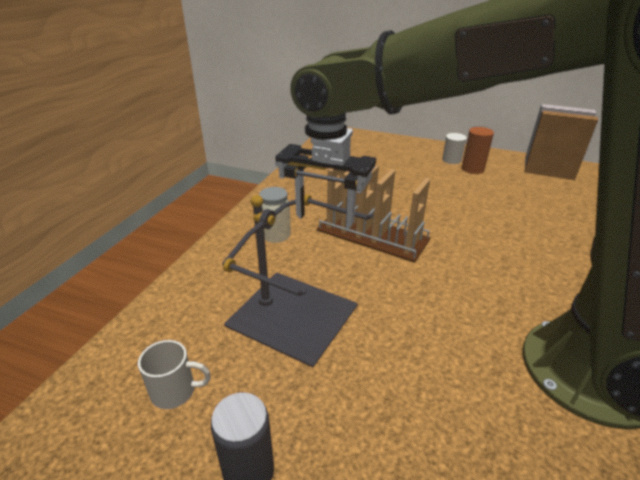

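Run:
```python
from cell import manip
import numpy as np
for c in ["scene","side"]:
    p=manip.camera(c)
    for n in ["board1","slot1","drainer","stand","prong_left","prong_right","crossbar","mug","jar","canister"]:
        r=manip.search_frame(p,n)
        print(c,n,[(np.round(d["location"]).tolist(),round(d["conf"],2)) for d in r][:8])
```

```text
scene board1 [([589.0, -273.0, 132.0], 0.82), ([635.0, -296.0, 116.0], 0.8), ([501.0, -252.0, 138.0], 0.69), ([406.0, -258.0, 118.0], 0.68), ([545.0, -260.0, 136.0], 0.59), ([636.0, 130.0, 224.0], 0.29)]
scene slot1 [([631.0, -291.0, 120.0], 0.92), ([404.0, -258.0, 119.0], 0.82), ([506.0, -255.0, 141.0], 0.78), ([592.0, -274.0, 133.0], 0.78), ([540.0, -258.0, 135.0], 0.64)]
scene drainer [([552.0, -249.0, 11.0], 0.88), ([632.0, -292.0, 119.0], 0.72)]
scene stand [([627.0, 88.0, 14.0], 0.78), ([542.0, -261.0, 136.0], 0.54)]
scene prong_left [([634.0, 131.0, 225.0], 0.94)]
scene prong_right [([633.0, 129.0, 224.0], 0.78)]
scene crossbar [([408.0, -257.0, 120.0], 0.29)]
scene mug [([732.0, 338.0, 52.0], 0.84)]
scene jar [([780.0, -168.0, 103.0], 0.85), ([634.0, 130.0, 223.0], 0.25)]
scene canister [([540.0, 412.0, 106.0], 0.91), ([635.0, -297.0, 116.0], 0.46), ([636.0, 133.0, 226.0], 0.38)]
side board1 [([488.0, -258.0, 122.0], 0.92), ([625.0, -271.0, 108.0], 0.84), ([536.0, -279.0, 108.0], 0.82), ([398.0, -237.0, 122.0], 0.71), ([583.0, -248.0, 85.0], 0.59)]
side slot1 [([630.0, -277.0, 100.0], 0.95), ([535.0, -279.0, 109.0], 0.91), ([488.0, -258.0, 118.0], 0.76), ([586.0, -247.0, 86.0], 0.73)]
side drainer [([627.0, -272.0, 105.0], 0.66), ([465.0, -249.0, 14.0], 0.58), ([583.0, -249.0, 85.0], 0.43)]
side stand [([595.0, 95.0, 8.0], 0.68), ([403.0, -241.0, 121.0], 0.19)]
side prong_left [([626.0, 136.0, 216.0], 0.84)]
side prong_right [([626.0, 142.0, 220.0], 0.57)]
side crossbar [([622.0, 135.0, 218.0], 0.64)]
side mug [([701.0, 344.0, 58.0], 0.63), ([742.0, -163.0, 86.0], 0.2)]
side jar [([741.0, -163.0, 88.0], 0.65), ([398.0, -243.0, 120.0], 0.25)]
side canister [([494.0, 432.0, 138.0], 0.65)]
```

Five boards show (scene image, tops around x=150–240 px, y=165–220). The gripper hides the right prong, so I'll move above the drainer to free that view and look down from there.

```bash
python3 -m crank '[{"offset":[0,-0.035,0.04],"spin":0},{"offset":[0,-0.07,0.08],"spin":0},{"offset":[-0.01,-0.105,0.12],"spin":0},{"offset":[-0.02,-0.14,0.13],"spin":0},{"offset":[-0.03,-0.175,0.13],"spin":0},{"offset":[-0.03,-0.21,0.13],"spin":0},{"offset":[-0.03,-0.24,0.13],"spin":0},{"offset":[-0.03,-0.24,0.13],"spin":0}]' 0.38 30
cat > h.py <<'E'
from cell import manip
import numpy as np, cv2
from scipy.spatial.transform import Rotation as Rot
from scipy.optimize import least_squares
def shot(name):
    s=manip.read_state(); p=manip.camera(name)
    if name=="wrist":
        T=np.eye(4); T[:3,:3]=Rot.from_euler("xyz",s["eef_rot"]).as_matrix(); T[:3,3]=s["eef_pos"]
        p["W"]=T@p["hand_eye"]
    else: p["W"]=np.linalg.inv(p["extrinsics"])
    p["fish"]=name=="wrist"
    return p
def ray(p,uv):
    a=(uv[0]-p["cx"])/p["fx"]; b=(uv[1]-p["cy"])/p["fy"]
    if p["fish"]:
        t=np.hypot(a,b); k=np.sinc(t/np.pi); d=np.array([a*k,b*k,np.cos(t)])
    else: d=np.array([a,b,1.])
    d=p["W"][:3,:3]@d; return p["W"][:3,3],d/np.linalg.norm(d)
def proj(p,X):
    c=np.linalg.inv(p["W"])@np.append(X,1); r=np.hypot(c[0],c[1])
    if p["fish"]: k=np.arctan2(r,c[2])/max(r,1e-9)
    else: k=1/c[2]
    return np.array([p["cx"]+p["fx"]*c[0]*k,p["cy"]+p["fy"]*c[1]*k])
def tri(*pu):
    A=np.zeros((3,3)); b=np.zeros(3); L=[]
    for p,uv in pu:
        o,d=ray(p,uv); M=np.eye(3)-np.outer(d,d); A+=M; b+=M@o; L.append((o,d))
    X=np.linalg.solve(A,b)
    return X,[round(float(np.linalg.norm(np.cross(X-o,d))),1) for o,d in L]
def atz(p,uv,z):
    o,d=ray(p,uv); return o+d*(z-o[2])/d[2]
def save(p,f,box=None,sc=1):
    im=p["pixels"][:,:,::-1]
    if box: im=im[box[1]:box[3],box[0]:box[2]]
    im=cv2.resize(im,None,fx=sc,fy=sc,interpolation=cv2.INTER_CUBIC); cv2.imwrite("pics/"+f,im); return im
E
python3 - <<'E'
from h import *
w=shot("wrist"); save(w,"w1.png")
a=shot("scene");b=shot("side")
A=save(a,"a.png",(230,180,430,360),2);B=save(b,"b.png",(200,160,400,340),2)
cv2.imwrite("pics/stand.png",np.hstack([A,B]))
r=manip.search_frame(w,"slot1")
for d in r: print(np.round(d["location"]),round(d["conf"],2))
r=manip.search_frame(w,"board1")
for d in r: print(np.round(d["location"]),round(d["conf"],2))
for n,p in (("scene",a),("side",b)):
  for k in ("prong_left","prong_right","stand"):
    print(n,k,[(np.round(d["location"]),round(d["conf"],2)) for d in manip.search_frame(p,k)])
E
```

```text
clock: 1.92
eef_pos: [518.8, -245.7, 335.1]
eef_rot: [-3.141, 0.001, 1.566]
wrist_force: [0.3, -0.1, -0.8]
finger_gap: 44.1
[ 404. -263.  149.] 0.88
[ 628. -294.  152.] 0.83
[ 583. -278.  133.] 0.72
[ 533. -272.  188.] 0.66
[ 496. -264.  188.] 0.58
[ 579. -276.  139.] 0.87
[ 497. -265.  187.] 0.85
[ 405. -258.  153.] 0.84
[ 535. -277.  184.] 0.84
[ 629. -298.  150.] 0.64
[588.   1.  11.] 0.23
scene prong_left [(array([629., 106., 225.]), 0.58), (array([ 402., -256.,  120.]), 0.15)]
scene prong_right [(array([632., 105., 223.]), 0.62)]
scene stand [(array([626.,  88.,   9.]), 0.71)]
side prong_left [(array([622., 118., 217.]), 0.57)]
side prong_right [(array([622., 119., 221.]), 0.83)]
side stand [(array([594.,  94.,   9.]), 0.76)]
```

View pics/w1.png

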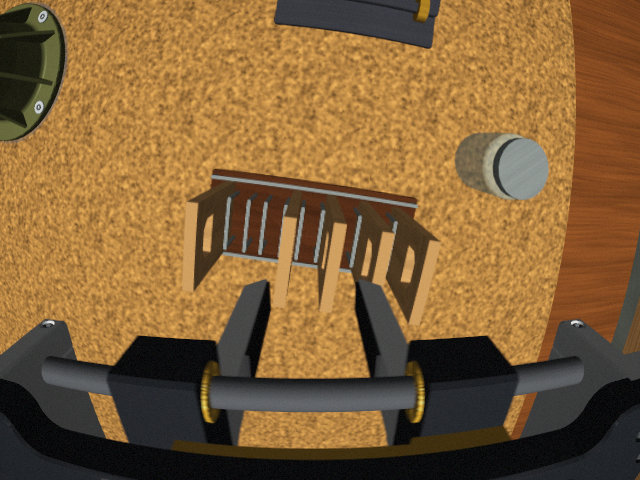

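View pics/stand.png

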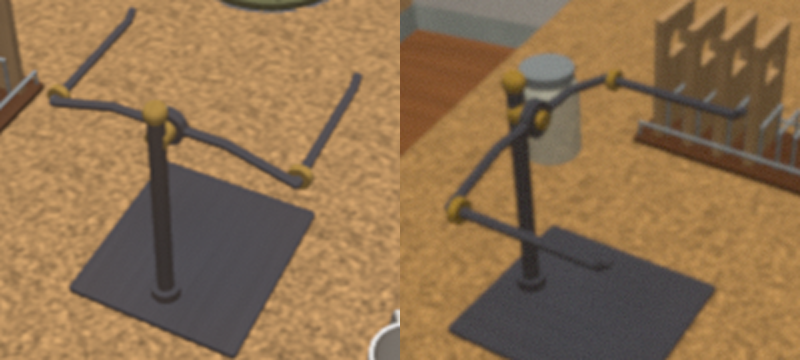

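Run:
```python
from h import *
w=shot("wrist");a=shot("scene");b=shot("side")
P={"Lcol":((382,268.5),(229,265)),"Ltip":((409,218.5),(302.5,293)),"Rcol":((259,227),(306.5,199.5)),"Rtip":((296,186),(371.5,216)),"base":((312.5,326.5),(265.5,301.5)),"top":((307,232.5),(257,201))}
X={}
for k,(u,v) in P.items():
    X[k],e=tri((a,u),(b,v)); print(k,np.round(X[k]),e)
for s in "LR":
    d=X[s+"col"]-X[s+"tip"]; print(s,np.linalg.norm(d),np.degrees(np.arctan2(d[1],d[0])))
d=X["Lcol"]-X["Rcol"];print("bar",np.linalg.norm(d),np.degrees(np.arctan2(-d[0],d[1])),d)
for t in [((191,203),(189,290)),((291,208),(280,305)),((341,222),(327,310)),((387,234),None),((434,242),(418,321))]:
    p=[atz(w,u,187) for u in t if u]
    print([np.round(q) for q in p], np.linalg.norm(p[0]-p[-1]), np.degrees(np.arctan2(*(p[-1]-p[0])[:2])) if t[1] else '')
# slot triangulation
for p,n in((a,'scene'),(b,'side')):
    for m in manip.masks_of(p,"board1"):
        ys,xs=np.nonzero(m["mask"]); print(n,round(m["conf"],2),xs.min(),xs.max(),ys.min(),ys.max())
```

```text
Lcol [645. 209. 215.] [1.3, 1.3]
Ltip [498. 228. 219.] [1.3, 1.3]
Rcol [610. -52. 215.] [0.7, 0.7]
Rtip [461. -32. 219.] [0.4, 0.4]
base [660.  73.   9.] [0.0, 0.0]
top [656.  73. 270.] [3.1, 3.1]
L 148.48220243523483 -7.3711793063615625
R 150.14224881678032 -7.671801672068963
bar 263.4415724514221 -7.605531204696167 [3.48670374e+01 2.61123997e+02 9.88636378e-02]
[array([ 409., -213.,  187.]), array([ 398., -300.,  187.])] 87.45972478854654 -173.1175201427602
[array([ 502., -219.,  187.]), array([ 489., -314.,  187.])] 95.97008308013001 -172.54935213606046
[array([ 547., -232.,  187.]), array([ 535., -319.,  187.])] 88.40357748281066 -172.42628832703443
[array([ 590., -243.,  187.])] 0.0 
[array([ 636., -250.,  187.]), array([ 628., -334.,  187.])] 83.87474746167634 -174.6381442979036
scene 0.85 202 242 161 225
scene 0.66 148 196 201 268
scene 0.64 133 183 213 281
scene 0.6 177 220 180 245
scene 0.6 163 209 191 256
side 0.97 355 378 166 238
side 0.86 372 394 169 242
side 0.68 406 429 178 251
side 0.63 327 347 158 223
side 0.59 341 362 162 232
```

Five boards, all at yaw ≈ -7.5°, and the prongs at z = 215 and level with the same yaw, which fits the text. First I'll go above the lone board at (403,-256) and check from near.

```bash
python3 -m crank '[{"offset":[-0.03,-0.003,0],"spin":-2},{"offset":[-0.06,-0.006,0],"spin":-5},{"offset":[-0.09,-0.01,-0.03],"spin":-7.3},{"offset":[-0.115,-0.01,-0.06],"spin":-7.3},{"offset":[-0.115,-0.01,-0.09],"spin":-7.3},{"offset":[-0.115,-0.01,-0.11],"spin":-7.3},{"offset":[-0.115,-0.01,-0.11],"spin":-7.3},{"offset":[-0.115,-0.01,-0.11],"spin":-7.3}]' 0.3 30
python3 - <<'E'
from h import *
w=shot("wrist"); im=save(w,"w2.png")
for c in [(403.5,-256),(495,-268),(540.5,-274.5)]:
  e=np.array([-0.132,-0.991])*45
  for s in(-1,1):
    for t in (-6,6):
      q=proj(w,np.array([c[0]+s*e[0]+t*.991,c[1]+s*e[1]-t*.131,187]));
      im=cv2.circle(im.copy(),tuple(int(v) for v in q),3,(0,0,255),1)
cv2.imwrite("pics/w2.png",im)
E
```

```text
clock: 3.38
eef_pos: [405.0, -249.9, 225.8]
eef_rot: [-3.141, -0.0, 1.443]
wrist_force: [-0.3, 0.1, 0.9]
finger_gap: 28.4
```

View pics/w2.png

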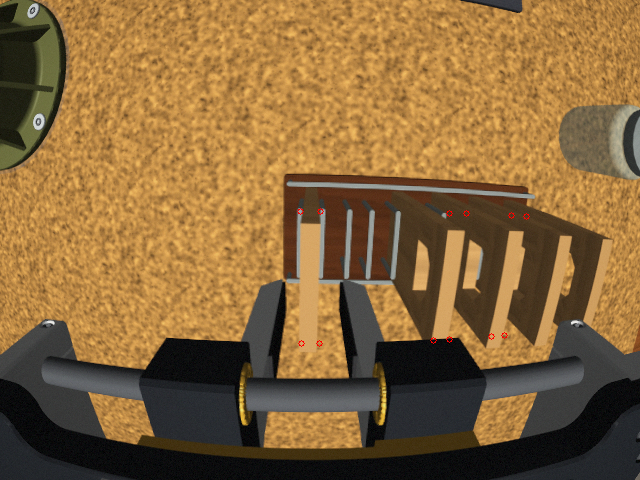

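Run:
```python
from h import *
w=shot("wrist")
def at(pos,rot):
    q=dict(w);T=np.eye(4);T[:3,:3]=Rot.from_euler("xyz",rot).as_matrix();T[:3,3]=pos;q["W"]=T@w["hand_eye"];return q
w1=at([518.8,-245.7,335.1],[-3.141,.001,1.566])
for n,u,v in [("b1f",(191,203),(311,222)),("b2f",(291,208),(455,231)),("b3f",(341,222),(515,231)),("b4f",(387,234),(564,236)),("b5f",(434,242),(607,238)),("b2n",(280,305),(441,340)),("b3n",(327,310),(497,347))]:
    X,e=tri((w1,u),(w,v)); print(n,np.round(X),e, np.round(atz(w,v,187)))
for n in ("board1",):
  for d in manip.search_frame(w,n): print(np.round(d["location"]),round(d["conf"],2))
```

```text
b1f [ 409. -217.  192.] [0.3, 0.3] [ 409. -218.  187.]
b2f [ 499. -229.  190.] [5.0, 5.0] [ 499. -235.  187.]
b3f [ 545. -239.  187.] [1.3, 1.3] [ 545. -240.  187.]
b4f [ 587. -249.  189.] [0.0, 0.0] [ 589. -249.  187.]
b5f [ 633. -256.  190.] [0.4, 0.4] [ 636. -257.  187.]
b2n [ 489. -316.  188.] [2.9, 2.9] [ 490. -314.  187.]
b3n [ 532. -323.  194.] [1.3, 1.3] [ 536. -330.  187.]
[ 402. -249.  186.] 0.94
[ 583. -280.  174.] 0.88
[ 628. -287.  169.] 0.76
[ 533. -272.  161.] 0.57
[654. -23.  11.] 0.26
```

```bash
python3 -m crank '[{"offset":[-0.001,-0.006,0],"spin":0},{"offset":[-0.001,-0.011,0],"spin":0},{"offset":[-0.001,-0.011,-0.02],"spin":0},{"offset":[-0.001,-0.011,-0.04],"spin":0},{"offset":[-0.001,-0.011,-0.063],"spin":0},{"offset":[-0.001,-0.011,-0.063],"spin":0},{"offset":[-0.001,-0.011,-0.063],"spin":0},{"offset":[-0.001,-0.011,-0.063],"spin":0}]' 0.3 30
python3 - <<'E'
from h import *
w=shot("wrist"); save(w,"w3.png",(180,120,500,480),1.6)
E
```

```text
clock: 4.2
eef_pos: [405.2, -261.8, 165.5]
eef_rot: [3.138, 0.002, 1.444]
wrist_force: [-0.3, 0.6, 0.5]
finger_gap: 28.2
```

View pics/w3.png

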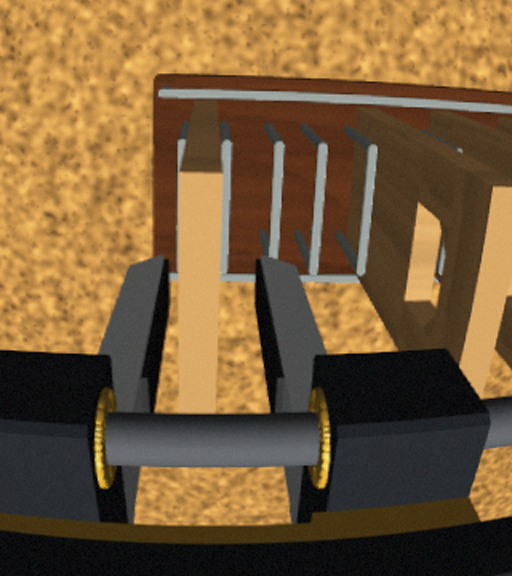

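```bash
python3 -m crank '[{"offset":[-0.003,0,-0.001],"spin":0},{"offset":[-0.003,0,-0.001],"spin":0},{"offset":[-0.003,0,-0.001],"spin":0},{"offset":[-0.003,0,-0.001],"spin":0},{"offset":[-0.003,0,-0.001],"spin":0},{"offset":[-0.003,0,-0.001],"spin":0},{"offset":[-0.003,0,-0.001],"spin":0},{"offset":[-0.003,0,-0.001],"spin":0}]' 0 30 && python3 -m crank '[{"offset":[0,0,0.01],"spin":0},{"offset":[0,0,0.025],"spin":0},{"offset":[0,0,0.045],"spin":0},{"offset":[0,0,0.065],"spin":0},{"offset":[0,0,0.085],"spin":0},{"offset":[0,0,0.1],"spin":0},{"offset":[0,0,0.1],"spin":0},{"offset":[0,0,0.1],"spin":0}]' 0 30
python3 - <<'E'
from h import *
a=shot("scene");b=shot("side")
A=save(a,"a.png",(100,120,440,360),1.15);B=save(b,"b.png",(200,100,520,340),1.15)
cv2.imwrite("pics/g1.png",np.hstack([A,B]))
E
```

```text
clock: 4.92
eef_pos: [402.4, -262.1, 165.3]
eef_rot: [3.137, 0.003, 1.444]
wrist_force: [-2.0, 0.1, 7.3]
finger_gap: 11.8
clock: 5.58
eef_pos: [402.4, -262.1, 265.6]
eef_rot: [3.136, 0.003, 1.444]
wrist_force: [-0.7, 0.4, -2.3]
finger_gap: 11.7
```

View pics/g1.png

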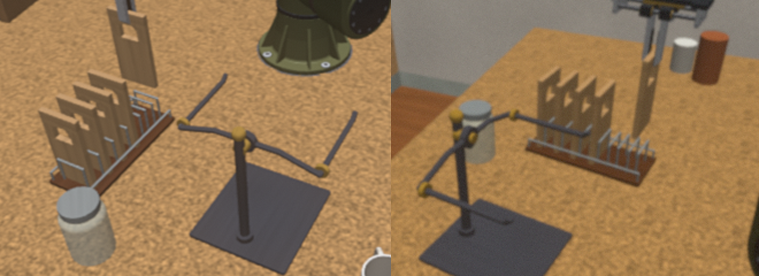

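```bash
python3 -m crank '[{"offset":[0,0.015,0],"spin":0},{"offset":[0,0.05,0],"spin":0},{"offset":[0,0.085,0],"spin":0},{"offset":[0,0.12,0],"spin":0},{"offset":[0,0.155,0],"spin":0},{"offset":[0,0.19,0],"spin":0},{"offset":[0,0.22,0],"spin":0},{"offset":[0,0.232,0],"spin":0}]' 0 30 && python3 -m crank '[{"offset":[0,0.03,0],"spin":0},{"offset":[0.005,0.07,0],"spin":0},{"offset":[0.01,0.11,0],"spin":0},{"offset":[0.018,0.15,0],"spin":0},{"offset":[0.025,0.19,-0.005],"spin":0},{"offset":[0.033,0.23,-0.01],"spin":0},{"offset":[0.039,0.258,-0.02],"spin":0},{"offset":[0.039,0.266,-0.024],"spin":-0.2}]' 0 30  && python3 -m crank '[{"offset":[0,0,0],"spin":0},{"offset":[0,0,0],"spin":0},{"offset":[0,0,0],"spin":0},{"offset":[0,0,0],"spin":0},{"offset":[0,0,0],"spin":0},{"offset":[0,0,0],"spin":0},{"offset":[0,0,0],"spin":0},{"offset":[0,0,0],"spin":0}]' 0 30
cat > look.py <<'E'
from h import *
import sys
f,nx,ny=sys.argv[1],float(sys.argv[2]),float(sys.argv[3])  # around point
s=manip.read_state()["eef_pos"]; ims=[]
for n in("scene","side"):
    p=shot(n); c=proj(p,np.array([nx,ny,200]))
    x=int(np.clip(c[0]-95,0,450)); y=int(np.clip(c[1]-85,0,310))
    ims.append(save(p,"t.png",(x,y,x+190,y+170),2.1)); print(n,"crop",x,y)
    for k in ("slot1",):
        for d in manip.search_frame(p,k):
            l=np.array(d["location"])
            if np.linalg.norm((l-s)[:2])<60: print(n,k,np.round(l-s,1),round(d["conf"],2))
cv2.imwrite("pics/"+f,np.hstack(ims))
E
python3 look.py l1.png 500 225
```

```text
clock: 6.35
eef_pos: [401.4, -27.0, 263.4]
eef_rot: [3.14, 0.001, 1.446]
wrist_force: [0.2, -0.2, -1.2]
finger_gap: 11.6
clock: 7.02
eef_pos: [439.8, 242.2, 236.6]
eef_rot: [-3.14, 0.003, 1.445]
wrist_force: [0.2, -0.4, -2.0]
finger_gap: 11.6
clock: 7.68
eef_pos: [439.9, 241.9, 236.9]
eef_rot: [-3.14, 0.003, 1.445]
wrist_force: [0.5, 1.6, -1.4]
finger_gap: 11.5
scene crop 311 141
scene slot1 [  3.3   1.3 -58.6] 0.71
side crop 207 214
side slot1 [  0.4  12.8 -59.1] 0.74
```

View pics/l1.png

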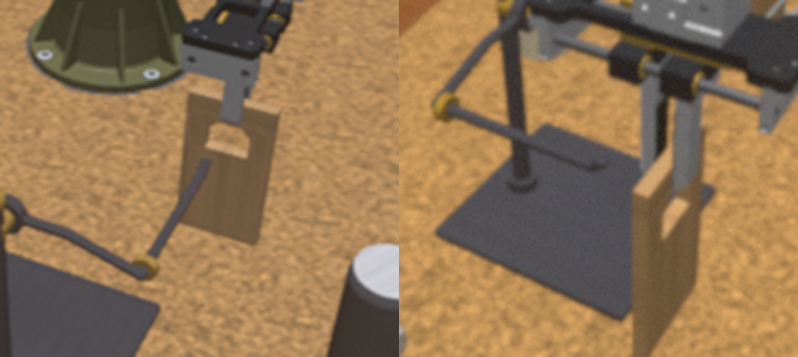

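```bash
cat > slotrel.py <<'E'
from h import *
import sys
# scene pixel of slot centre on the +x face -> slot centre relative to TCP (across, up)
def rel(p,uv):
    s=manip.read_state(); t=s["eef_pos"]; y=s["eef_rot"][2]-np.pi/2
    u=np.array([np.cos(y),np.sin(y),0]); v=np.array([-u[1],u[0],0])
    o,d=ray(p,uv); X=o+d*(((t+6*u-o)@u)/(d@u)); return np.round([(X-t)@v,(X-t)[2]],1)
if __name__=="__main__":
    p=shot("scene"); print(rel(p,(float(sys.argv[1]),float(sys.argv[2]))))
E
python3 slotrel.py 419.6 207.7
python3 - <<'E'
from slotrel import *
p=shot("scene")
f=lambda x,y:(311+x/2.1,141+y/2.1)
for n,c in dict(tl=(190,92),tr=(280,112),fing=(233,122),stl=(213,124),str_=(246,130),sbl=(206,148),sbr=(246,158),bot=(255,243),botl=(180,222)).items(): print(n,rel(p,f(*c)))
E
```

```text
[ -2.1 -24.9]
tl [-45.9  20.4]
tr [43.8 24.4]
fing [ 0.4 -1.6]
stl [-19.2 -10.4]
str_ [14.2 -6.9]
sbl [-23.5 -42.3]
sbr [ 18.3 -40.8]
bot [  41.1 -149.1]
botl [ -42.7 -152. ]
```

```bash
python3 -m crank '[{"offset":[0,-0.004,0.005],"spin":-0.2},{"offset":[0,-0.004,0.005],"spin":-0.2},{"offset":[0.01,-0.0055,0.005],"spin":-0.2},{"offset":[0.03,-0.008,0.005],"spin":-0.2},{"offset":[0.05,-0.011,0.005],"spin":-0.2},{"offset":[0.07,-0.0135,0.005],"spin":-0.2},{"offset":[0.08,-0.0145,0.005],"spin":-0.2},{"offset":[0.08,-0.0145,0.005],"spin":-0.2}]' 0 30
python3 look.py l2.png 540 225
```

```text
clock: 8.65
eef_pos: [521.6, 227.0, 240.8]
eef_rot: [-3.14, 0.003, 1.44]
wrist_force: [-0.6, -0.1, -2.4]
finger_gap: 11.7
scene crop 307 154
scene slot1 [  3.9   6.9 -55.4] 0.57
side crop 185 208
side slot1 [ -4.8  13.4 -62.8] 0.86
```

View pics/l2.png

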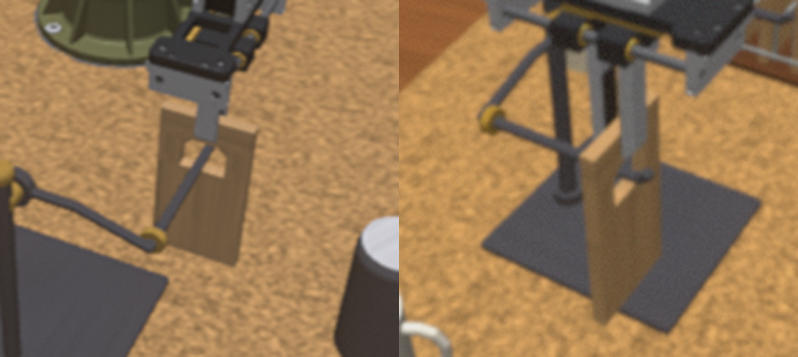

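```bash
python3 -m crank '[{"offset":[0.015,-0.002,0],"spin":0},{"offset":[0.035,-0.0045,0],"spin":0},{"offset":[0.055,-0.007,0],"spin":0},{"offset":[0.075,-0.01,0],"spin":0},{"offset":[0.09,-0.012,0],"spin":0},{"offset":[0.094,-0.0125,0],"spin":0},{"offset":[0.094,-0.0125,0],"spin":0},{"offset":[0.094,-0.0125,0],"spin":0}]' 0 30 && python3 -m crank '[{"offset":[0,0,-0.005],"spin":0},{"offset":[0,0,-0.01],"spin":0},{"offset":[0,0,-0.014],"spin":0},{"offset":[0,0,-0.018],"spin":0},{"offset":[0,0,-0.021],"spin":0},{"offset":[0,0,-0.024],"spin":0},{"offset":[0,0,-0.027],"spin":0},{"offset":[0,0,-0.027],"spin":0}]' 0 30
python3 look.py l3.png 600 215
```

```text
clock: 9.52
eef_pos: [612.6, 215.6, 241.7]
eef_rot: [-3.14, 0.003, 1.442]
wrist_force: [-0.5, 0.3, -1.7]
finger_gap: 11.6
clock: 10.18
eef_pos: [612.6, 215.5, 214.1]
eef_rot: [-3.139, 0.003, 1.442]
wrist_force: [0.4, -0.7, 0.2]
finger_gap: 11.6
scene crop 294 173
scene slot1 [  3.7   8.4 -67.1] 0.79
side crop 155 195
side slot1 [ -0.5   9.5 -64.4] 0.65
```

View pics/l3.png

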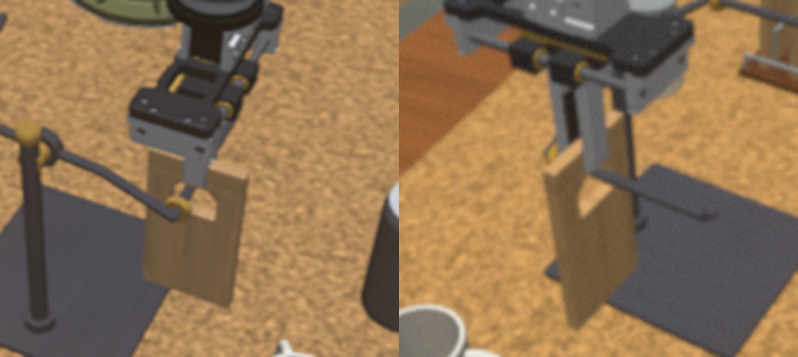

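```bash
python3 -m crank '[{"offset":[0,0,0],"spin":0},{"offset":[0,0,0],"spin":0},{"offset":[0,0,0],"spin":0},{"offset":[0,0,0.01],"spin":0},{"offset":[0,0,0.03],"spin":0},{"offset":[0,0,0.055],"spin":0},{"offset":[0,0,0.08],"spin":0},{"offset":[0,0,0.09],"spin":0}]' 0.22 30 && python3 -m crank '[{"offset":[-0.01,-0.02,0],"spin":0},{"offset":[-0.03,-0.055,0],"spin":0},{"offset":[-0.045,-0.09,0],"spin":0},{"offset":[-0.06,-0.125,0],"spin":0},{"offset":[-0.08,-0.16,0],"spin":0},{"offset":[-0.1,-0.195,0],"spin":0},{"offset":[-0.118,-0.23,0],"spin":0},{"offset":[-0.118,-0.265,0],"spin":0}]' 0.3 30 && python3 -m crank '[{"offset":[0,-0.035,0],"spin":0},{"offset":[0,-0.07,0],"spin":0},{"offset":[0,-0.105,0],"spin":0},{"offset":[0,-0.14,0],"spin":0},{"offset":[0,-0.175,0],"spin":0},{"offset":[0,-0.21,-0.02],"spin":0},{"offset":[0,-0.215,-0.05],"spin":0},{"offset":[0,-0.215,-0.05],"spin":0}]' 0.3 30
cat > tops.py <<'E'
from h import *
import sys
# board tops in drainer from the wrist picture: mask pixels -> z=187 plane; wood-light top face
w=shot("wrist"); 
for d in manip.search_frame(w,"board1"): print("net",np.round(d["location"]),round(d["conf"],2))
save(w,sys.argv[1])
hsv=cv2.cvtColor(w["pixels"],cv2.COLOR_RGB2HSV)
for m in manip.masks_of(w,"board1"):
    M=m["mask"]; V=hsv[:,:,2]; t=M&(V>np.percentile(V[M],60))
    n,lab,st,ce=cv2.connectedComponentsWithStats(t.astype(np.uint8)); 
    if n<2: continue
    i=1+st[1:,4].argmax(); ys,xs=np.nonzero(lab==i)
    P=np.array([atz(w,(x,y),187)[:2] for x,y in zip(xs,ys)])
    r=cv2.minAreaRect(P.astype(np.float32)); print("mask",round(m["conf"],2),"top",np.round(r[0]),np.round(r[1]),round(r[2]))
E
python3 tops.py w4.png
python3 - <<'E'
from h import *
p=shot("scene");q=shot("side")
A=save(p,"t.png",(230,160,450,340),1.8);B=save(q,"t.png",(180,160,400,340),1.8);cv2.imwrite("pics/h1.png",np.hstack([A,B]))
E
```

```text
clock: 11.05
eef_pos: [613.1, 215.8, 309.5]
eef_rot: [3.139, 0.001, 1.442]
wrist_force: [-0.2, 0.3, 0.6]
finger_gap: 21.0
clock: 11.72
eef_pos: [492.8, -50.4, 310.2]
eef_rot: [3.137, 0.001, 1.443]
wrist_force: [0.9, -0.5, 0.3]
finger_gap: 28.6
clock: 12.38
eef_pos: [491.0, -266.4, 254.6]
eef_rot: [-3.138, -0.003, 1.44]
wrist_force: [0.2, 0.0, -0.9]
finger_gap: 28.3
net [ 627. -295.  164.] 0.98
net [ 492. -270.  188.] 0.96
net [ 534. -274.  174.] 0.88
net [ 581. -289.  161.] 0.56
net [ 460. -260.   11.] 0.39
mask 0.92 top [ 581. -292.] [91. 15.] 81
mask 0.86 top [ 538. -284.] [89. 11.] 82
mask 0.81 top [ 497. -252.] [22. 10.] 82
mask 0.79 top [ 612. -294.] [98. 48.] 81
```

View pics/h1.png

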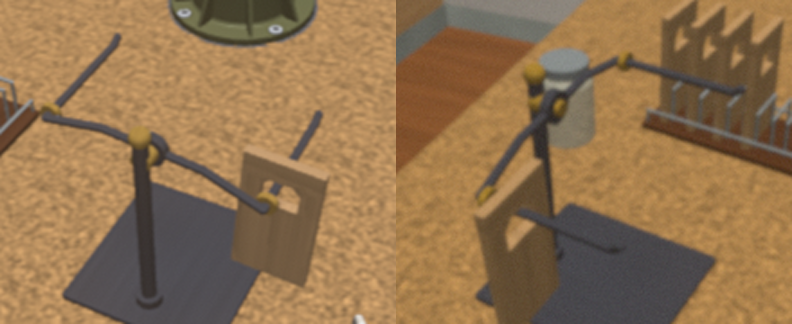

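```bash
python3 - <<'E'
from h import *
a=shot("scene");b=shot("side")
print(tri((a,(257.8,222.2)),(b,(307.8,193.3))),tri((a,(295,182.2)),(b,(371.1,210))))
E
python3 -m crank '[{"offset":[0.001,-0.006,0],"spin":0},{"offset":[0.0015,-0.0105,-0.01],"spin":0},{"offset":[0.0015,-0.0105,-0.03],"spin":0},{"offset":[0.0015,-0.0105,-0.05],"spin":0},{"offset":[0.0015,-0.0105,-0.07],"spin":0},{"offset":[0.0015,-0.0105,-0.09],"spin":0},{"offset":[0.0015,-0.0105,-0.091],"spin":0},{"offset":[0.0015,-0.0105,-0.091],"spin":0}]' 0.3 30
python3 tops.py w5.png
```

```text
(array([608.79259396, -54.22499197, 227.88253718]), [0.8, 0.8]) (array([463.662011  , -32.61314072, 231.22717969]), [1.0, 1.0])
clock: 13.4
eef_pos: [494.6, -275.3, 170.1]
eef_rot: [3.137, 0.001, 1.444]
wrist_force: [1.1, 0.1, 0.6]
finger_gap: 28.1
net [ 497. -260.  192.] 0.97
net [ 536. -263.  168.] 0.92
net [ 626. -287.  168.] 0.76
net [ 581. -278.  159.] 0.6
mask 0.91 top [ 496. -255.] [41. 11.] 82
mask 0.74 top [ 684. -188.] [53. 29.] 84
mask 0.64 top [ 584. -284.] [78. 16.] 84
mask 0.56 top [ 616. -269.] [ 54. 125.] 28
mask 0.55 top [ 540. -268.] [58. 12.] 81
```

```bash
python3 -m crank '[{"offset":[-0.001,-0.001,-0.005],"spin":0},{"offset":[-0.001,-0.001,-0.005],"spin":0},{"offset":[-0.001,-0.001,-0.005],"spin":0},{"offset":[-0.001,-0.001,-0.005],"spin":0},{"offset":[-0.001,-0.001,-0.005],"spin":0},{"offset":[-0.001,-0.001,-0.005],"spin":0},{"offset":[-0.001,-0.001,-0.005],"spin":0},{"offset":[-0.001,-0.001,-0.005],"spin":0}]' 0 30 && python3 -m crank '[{"offset":[0,0,0.01],"spin":0},{"offset":[0,0,0.025],"spin":0},{"offset":[0,0,0.045],"spin":0},{"offset":[0,0,0.065],"spin":0},{"offset":[0,0,0.085],"spin":0},{"offset":[0,0,0.1],"spin":0},{"offset":[0,0,0.1],"spin":0},{"offset":[0,0,0.1],"spin":0}]' 0 30 && python3 -m crank '[{"offset":[-0.01,0.01,0],"spin":0},{"offset":[-0.025,0.035,0],"spin":0},{"offset":[-0.04,0.07,0],"spin":0},{"offset":[-0.055,0.105,0],"spin":0},{"offset":[-0.07,0.14,0],"spin":0},{"offset":[-0.085,0.175,0],"spin":0},{"offset":[-0.088,0.21,-0.005],"spin":0},{"offset":[-0.088,0.235,-0.01],"spin":0}]' 0 30 && python3 -m crank '[{"offset":[0,0.014,0],"spin":0},{"offset":[0,0.014,0],"spin":0},{"offset":[0,0.014,0],"spin":0},{"offset":[0,0.014,0],"spin":0},{"offset":[0,0.014,0],"spin":0},{"offset":[0,0.014,0],"spin":0},{"offset":[0,0.014,0],"spin":0},{"offset":[0,0.014,0],"spin":0}]' 0 30
python3 - <<'E'
from slotrel import *
p=shot("scene"); s=manip.read_state()["eef_pos"]
cs=[]
for m in manip.masks_of(p,"board1"):
    ys,xs=np.nonzero(m["mask"]); r=rel(p,(xs.mean(),ys.mean())); print(round(m["conf"],2),r)
    if abs(r[0])<40 and abs(r[1]+65)<40:
        c,_=cv2.findContours(m["mask"].astype(np.uint8),cv2.RETR_EXTERNAL,2)
        q=cv2.minAreaRect(max(c,key=len)); print([rel(p,t).tolist() for t in cv2.boxPoints(q)])
        print("extent across",rel(p,(xs.min(),ys[xs.argmin()])),rel(p,(xs.max(),ys[xs.argmax()])))
E
python3 look.py l4.png 460 -30
```

```text
clock: 14.22
eef_pos: [494.3, -276.7, 167.4]
eef_rot: [3.134, 0.003, 1.444]
wrist_force: [-2.5, 0.2, 2.8]
finger_gap: 11.8
clock: 14.88
eef_pos: [494.5, -276.7, 267.7]
eef_rot: [3.132, 0.003, 1.444]
wrist_force: [0.2, 0.4, -2.1]
finger_gap: 11.5
clock: 15.55
eef_pos: [405.1, -39.5, 256.9]
eef_rot: [3.133, 0.003, 1.444]
wrist_force: [1.8, -0.8, -1.9]
finger_gap: 11.6
clock: 16.22
eef_pos: [405.2, -25.9, 256.8]
eef_rot: [3.133, 0.003, 1.444]
wrist_force: [-0.6, 0.6, -1.6]
finger_gap: 11.7
0.83 [  0.9 -62.3]
[[-47.7, 24.9], [49.3, 49.6], [44.6, -151.9], [-65.8, -190.7]]
extent across [-47.9  22.3] [48.7 22.2]
0.8 [ 205.9 -292.6]
0.62 [-470.9 -386.8]
0.59 [-571.  -491.8]
0.56 [-396.2 -309.6]
scene crop 202 107
scene slot1 [  7.8   4.2 -61.3] 0.71
side crop 276 139
side slot1 [  0.2  28.1 -59.7] 0.98
```

```bash
python3 -m crank '[{"offset":[0.01,-0.0015,-0.001],"spin":0},{"offset":[0.03,-0.004,-0.001],"spin":0},{"offset":[0.05,-0.007,-0.001],"spin":0},{"offset":[0.065,-0.009,-0.001],"spin":0},{"offset":[0.08,-0.011,-0.001],"spin":0},{"offset":[0.095,-0.013,-0.001],"spin":0},{"offset":[0.1,-0.014,-0.001],"spin":0},{"offset":[0.1,-0.014,-0.001],"spin":0}]' 0 30
python3 look.py l4.png 540 -40
```

```text
clock: 17.18
eef_pos: [505.9, -39.7, 255.2]
eef_rot: [3.134, 0.003, 1.444]
wrist_force: [0.1, -0.4, -1.4]
finger_gap: 12.0
scene crop 183 128
scene slot1 [  7.4   5.3 -56.4] 0.62
side crop 240 129
side slot1 [ -7.3  23.2 -65.6] 0.7
```

View pics/l4.png

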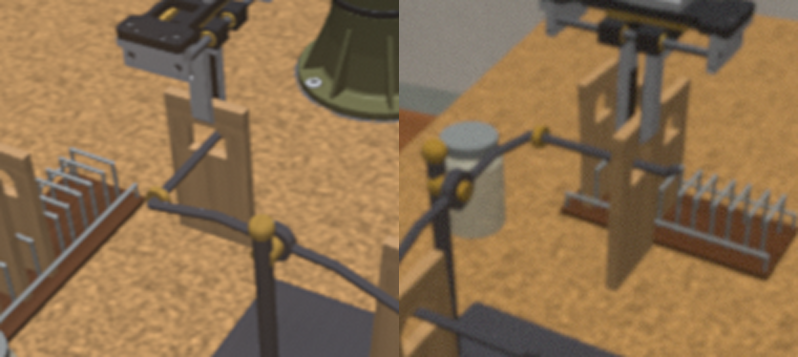

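```bash
python3 -m crank '[{"offset":[0.015,-0.002,0],"spin":0},{"offset":[0.035,-0.0045,0],"spin":0},{"offset":[0.055,-0.007,0],"spin":0},{"offset":[0.068,-0.009,0],"spin":0},{"offset":[0.071,-0.0095,0],"spin":0},{"offset":[0.071,-0.0095,0],"spin":0},{"offset":[0.071,-0.0095,0],"spin":0},{"offset":[0.071,-0.0095,0],"spin":0}]' 0 30 && python3 -m crank '[{"offset":[0,0,-0.005],"spin":0},{"offset":[0,0,-0.01],"spin":0},{"offset":[0,0,-0.014],"spin":0},{"offset":[0,0,-0.018],"spin":0},{"offset":[0,0,-0.021],"spin":0},{"offset":[0,0,-0.024],"spin":0},{"offset":[0,0,-0.026],"spin":0},{"offset":[0,0,-0.026],"spin":0}]' 0 30
cat > rack.py <<'E'
from h import *
a=shot("scene");b=shot("side")
for n,p in (("scene",a),("side",b)):
    for d in manip.search_frame(p,"slot1"):
        if d["location"][1]>-120: print(n,"slot",np.round(d["location"]),round(d["conf"],2))
# axis points predicted for bar angle th (positive = left down), seen as overlay
E
python3 rack.py
```

```text
clock: 18.05
eef_pos: [575.0, -48.8, 256.4]
eef_rot: [3.132, 0.003, 1.444]
wrist_force: [-0.4, -0.4, -2.1]
finger_gap: 12.2
clock: 18.72
eef_pos: [575.0, -48.8, 230.0]
eef_rot: [3.133, 0.003, 1.444]
wrist_force: [1.2, 0.7, -0.5]
finger_gap: 11.6
scene slot [616. 218. 165.] 0.72
scene slot [582. -44. 155.] 0.67
side slot [610. 220. 171.] 0.77
side slot [568. -28. 168.] 0.7
```

```bash
python3 -m crank '[{"offset":[0,0,-0.003],"spin":0},{"offset":[0,0,-0.003],"spin":0},{"offset":[0,0,-0.003],"spin":0},{"offset":[0,0,0.01],"spin":0},{"offset":[0,0,0.03],"spin":0},{"offset":[0,0,0.055],"spin":0},{"offset":[0,0,0.08],"spin":0},{"offset":[0,0,0.09],"spin":0}]' 0.22 30 && python3 -m crank '[{"offset":[-0.01,-0.03,0],"spin":0},{"offset":[-0.02,-0.065,0],"spin":0},{"offset":[-0.03,-0.1,0],"spin":0},{"offset":[-0.037,-0.135,0],"spin":0},{"offset":[-0.037,-0.17,0],"spin":0},{"offset":[-0.037,-0.205,-0.03],"spin":0},{"offset":[-0.037,-0.233,-0.06],"spin":0},{"offset":[-0.037,-0.233,-0.065],"spin":0}]' 0.3 30
python3 tops.py w6.png; python3 rack.py
python3 - <<'E'
from h import *
a=shot("scene");b=shot("side");A=save(a,"t.png",(230,160,450,340),1.8);B=save(b,"t.png",(180,160,400,340),1.8);cv2.imwrite("pics/h2.png",np.hstack([A,B]))
E
```

```text
clock: 19.58
eef_pos: [575.5, -49.0, 324.0]
eef_rot: [3.128, 0.003, 1.444]
wrist_force: [0.1, 0.4, 0.4]
finger_gap: 20.8
clock: 20.25
eef_pos: [536.6, -285.3, 253.1]
eef_rot: [3.134, 0.001, 1.441]
wrist_force: [-0.6, 0.0, -1.8]
finger_gap: 28.4
net [ 540. -275.  186.] 0.92
net [ 583. -282.  179.] 0.85
net [ 630. -299.  153.] 0.73
net [572. -91. 106.] 0.56
mask 0.87 top [ 536. -286.] [16.  6.] 82
mask 0.81 top [ 565. -119.] [13.  9.] 82
mask 0.8 top [ 636. -302.] [89. 14.] 81
mask 0.64 top [ 583. -293.] [89. 11.] 82
scene slot [615. 216. 164.] 0.65
scene slot [586. -41. 162.] 0.57
side slot [612. 220. 173.] 0.96
side slot [570. -28. 168.] 0.92
```

View pics/h2.png

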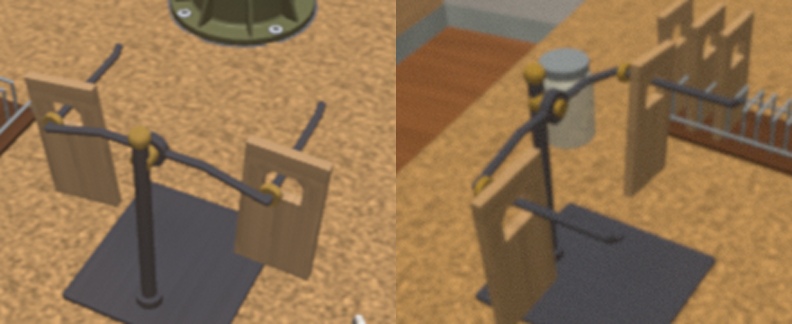

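```bash
python3 -m crank '[{"offset":[0.001,0,-0.01],"spin":0},{"offset":[0.001,0,-0.03],"spin":0},{"offset":[0.001,0,-0.05],"spin":0},{"offset":[0.001,0,-0.07],"spin":0},{"offset":[0.001,0,-0.09],"spin":0},{"offset":[0.001,0,-0.09],"spin":0},{"offset":[0.001,0,-0.09],"spin":0},{"offset":[0.001,0,-0.09],"spin":0}]' 0.3 30 && python3 -m crank '[{"offset":[0,0,-0.001],"spin":0},{"offset":[0,0,-0.001],"spin":0},{"offset":[0,0,-0.001],"spin":0},{"offset":[0,0,-0.001],"spin":0},{"offset":[0,0,-0.001],"spin":0},{"offset":[0,0,-0.001],"spin":0},{"offset":[0,0,-0.001],"spin":0},{"offset":[0,0,-0.001],"spin":0}]' 0 30
python3 rack.py
```

```text
clock: 21.37
eef_pos: [540.5, -281.3, 171.5]
eef_rot: [3.125, 0.004, 1.446]
wrist_force: [-0.1, -0.7, 0.5]
finger_gap: 28.4
clock: 22.03
eef_pos: [540.6, -281.5, 171.3]
eef_rot: [3.124, 0.005, 1.446]
wrist_force: [-1.4, 0.1, 5.0]
finger_gap: 12.3
scene slot [582. -42. 162.] 0.9
scene slot [615. 217. 165.] 0.56
side slot [569. -29. 170.] 0.9
side slot [614. 218. 171.] 0.68
```

```bash
python3 -m crank '[{"offset":[0,0,0],"spin":0},{"offset":[0,0,0],"spin":0},{"offset":[0,0,0],"spin":0},{"offset":[-0.001,-0.003,0],"spin":0},{"offset":[-0.001,-0.004,-0.005],"spin":0},{"offset":[-0.002,-0.005,-0.008],"spin":0},{"offset":[-0.002,-0.005,-0.008],"spin":0},{"offset":[-0.002,-0.005,-0.008],"spin":0}]' 0.28 30 && python3 -m crank '[{"offset":[0,0,0],"spin":0},{"offset":[0,0,0],"spin":0},{"offset":[0,0,0],"spin":0},{"offset":[0,0,0],"spin":0},{"offset":[0,0,0],"spin":0},{"offset":[0,0,0],"spin":0},{"offset":[0,0,0],"spin":0},{"offset":[0,0,0],"spin":0}]' 0 30
```

```text
clock: 22.9
eef_pos: [538.4, -286.5, 162.9]
eef_rot: [3.124, 0.004, 1.445]
wrist_force: [-0.1, 0.2, 0.7]
finger_gap: 26.1
clock: 23.57
eef_pos: [538.3, -286.5, 163.0]
eef_rot: [3.124, 0.004, 1.445]
wrist_force: [-1.6, 0.4, 2.2]
finger_gap: 11.9
```

```bash
python3 -m crank '[{"offset":[0,0,0.01],"spin":0},{"offset":[0,0,0.025],"spin":0},{"offset":[0,0,0.045],"spin":0},{"offset":[0,0,0.065],"spin":0},{"offset":[0,0,0.085],"spin":0},{"offset":[0,0,0.1],"spin":0},{"offset":[0,0,0.1],"spin":0},{"offset":[0,0,0.1],"spin":0}]' 0 30 && python3 -m crank '[{"offset":[-0.01,0.01,0],"spin":0},{"offset":[-0.03,0.035,0],"spin":0},{"offset":[-0.05,0.07,0],"spin":0},{"offset":[-0.075,0.105,0],"spin":0},{"offset":[-0.1,0.14,0],"spin":0},{"offset":[-0.12,0.175,0],"spin":0},{"offset":[-0.133,0.21,0],"spin":0},{"offset":[-0.133,0.24,0],"spin":0}]' 0 30 && python3 -m crank '[{"offset":[0,0.03,0],"spin":0},{"offset":[0.002,0.07,0],"spin":0},{"offset":[0.006,0.11,0],"spin":0},{"offset":[0.012,0.15,0],"spin":0},{"offset":[0.02,0.19,-0.005],"spin":0},{"offset":[0.028,0.23,-0.01],"spin":0},{"offset":[0.035,0.265,-0.018],"spin":0},{"offset":[0.036,0.279,-0.021],"spin":0}]' 0 30 && python3 -m crank '[{"offset":[0,0,0],"spin":0},{"offset":[0,0,0],"spin":0},{"offset":[0,0,0],"spin":0},{"offset":[0,0,0],"spin":0},{"offset":[0,0,0],"spin":0},{"offset":[0,0,0],"spin":0},{"offset":[0,0,0],"spin":0},{"offset":[0,0,0],"spin":0}]' 0 30
cat > held.py <<'E'
from slotrel import *
p=shot("scene"); s=manip.read_state()["eef_pos"]
for m in manip.masks_of(p,"board1"):
    ys,xs=np.nonzero(m["mask"]); r=rel(p,(xs.mean(),ys.mean()))
    if abs(r[0])<40 and abs(r[1]+65)<40:
        c,_=cv2.findContours(m["mask"].astype(np.uint8),cv2.RETR_EXTERNAL,2)
        print(round(m["conf"],2),r,[rel(p,t[0]).tolist() for t in cv2.approxPolyDP(max(c,key=len),2.5,True)])
E
python3 held.py
```

```text
clock: 24.23
eef_pos: [538.6, -286.6, 263.4]
eef_rot: [3.123, 0.005, 1.446]
wrist_force: [0.1, 0.9, -2.0]
finger_gap: 11.7
clock: 24.9
eef_pos: [403.1, -44.8, 262.6]
eef_rot: [3.124, 0.005, 1.445]
wrist_force: [2.5, 0.6, -1.1]
finger_gap: 12.1
clock: 25.57
eef_pos: [438.5, 237.6, 238.9]
eef_rot: [3.127, 0.006, 1.448]
wrist_force: [0.2, -0.1, -0.9]
finger_gap: 11.6
clock: 26.23
eef_pos: [438.6, 237.3, 239.1]
eef_rot: [3.126, 0.006, 1.447]
wrist_force: [0.3, -0.4, -1.3]
finger_gap: 11.7
0.62 [  3.9 -56.4] [[-39.0, 30.3], [-46.7, -7.7], [-47.1, -122.5], [-36.0, -112.4], [-17.9, -57.3], [-12.2, -69.2], [-33.6, -141.7], [42.4, -151.4], [47.1, 26.7], [11.7, 30.6], [8.7, 2.1], [22.5, -24.6], [8.3, -32.0], [-18.5, -27.6], [-15.7, 32.2]]
```

```bash
python3 -m crank '[{"offset":[0.01,-0.002,0.001],"spin":-0.2},{"offset":[0.025,-0.004,0.001],"spin":-0.2},{"offset":[0.04,-0.006,0.001],"spin":-0.2},{"offset":[0.055,-0.008,0.001],"spin":-0.2},{"offset":[0.07,-0.01,0.001],"spin":-0.2},{"offset":[0.085,-0.012,0.001],"spin":-0.2},{"offset":[0.09,-0.0125,0.001],"spin":-0.2},{"offset":[0.09,-0.0125,0.001],"spin":-0.2}]' 0 30 && python3 -m crank '[{"offset":[0.01,-0.0015,0],"spin":0},{"offset":[0.025,-0.0035,0],"spin":0},{"offset":[0.035,-0.005,0],"spin":0},{"offset":[0.042,-0.006,0],"spin":0},{"offset":[0.042,-0.006,0],"spin":0},{"offset":[0.042,-0.006,0],"spin":0},{"offset":[0.042,-0.006,0],"spin":0},{"offset":[0.042,-0.006,0],"spin":0}]' 0 30
python3 rack.py; python3 held.py
```

```text
clock: 27.0
eef_pos: [529.5, 224.5, 239.5]
eef_rot: [3.127, 0.006, 1.443]
wrist_force: [-0.2, -0.4, -2.1]
finger_gap: 12.1
clock: 27.67
eef_pos: [571.0, 218.7, 239.7]
eef_rot: [3.127, 0.006, 1.443]
wrist_force: [-0.7, 0.1, -1.7]
finger_gap: 11.8
scene slot [584. -39. 158.] 0.97
scene slot [617. 217. 168.] 0.83
scene slot [576. 241. 236.] 0.78
side slot [613. 241. 189.] 0.97
side slot [569. -40. 152.] 0.79
side slot [567. 238. 179.] 0.64
side slot [546. 104.   4.] 0.55
```

```bash
python3 -m crank '[{"offset":[0,0,-0.005],"spin":0},{"offset":[0,0,-0.01],"spin":0},{"offset":[0,0,-0.014],"spin":0},{"offset":[0,0,-0.018],"spin":0},{"offset":[0,0,-0.021],"spin":0},{"offset":[0,0,-0.024],"spin":0},{"offset":[0,0,-0.027],"spin":0},{"offset":[0,0,-0.027],"spin":0}]' 0 30
python3 look.py l5.png 580 218
```

```text
clock: 28.63
eef_pos: [571.3, 218.5, 211.9]
eef_rot: [3.128, 0.006, 1.443]
wrist_force: [1.0, -0.2, -0.8]
finger_gap: 11.7
scene crop 299 166
scene slot1 [ 6.8 32.4 -3. ] 0.96
scene slot1 [ 43.2  -6.1 -58.5] 0.72
side crop 165 199
side slot1 [ -2.4  15.3 -60.9] 0.8
side slot1 [ 41.   18.6 -33.1] 0.55
```

View pics/l5.png

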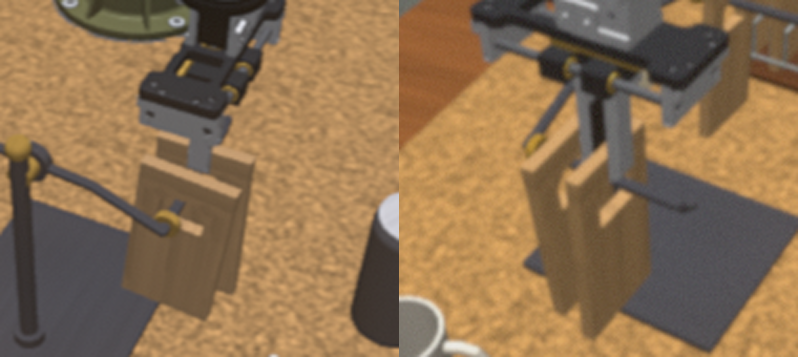

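```bash
python3 -m crank '[{"offset":[0,0,-0.001],"spin":0},{"offset":[0,0,-0.001],"spin":0},{"offset":[0,0,-0.001],"spin":0},{"offset":[0,0,0.01],"spin":0},{"offset":[0,0,0.03],"spin":0},{"offset":[0,0,0.055],"spin":0},{"offset":[0,0,0.08],"spin":0},{"offset":[0,0,0.1],"spin":0}]' 0.22 30 && python3 -m crank '[{"offset":[0,-0.03,0],"spin":0},{"offset":[0.005,-0.065,0],"spin":0},{"offset":[0.01,-0.1,0],"spin":0},{"offset":[0.012,-0.135,0],"spin":0},{"offset":[0.012,-0.17,0],"spin":0},{"offset":[0.012,-0.205,0],"spin":0},{"offset":[0.012,-0.24,0],"spin":0},{"offset":[0.012,-0.27,0],"spin":0}]' 0.28 30 && python3 -m crank '[{"offset":[0,-0.035,0],"spin":0},{"offset":[0,-0.07,0],"spin":0},{"offset":[0,-0.105,0],"spin":0},{"offset":[0,-0.14,0],"spin":0},{"offset":[0,-0.175,0],"spin":0},{"offset":[0,-0.21,-0.02],"spin":0},{"offset":[0,-0.24,-0.05],"spin":0},{"offset":[0,-0.24,-0.06],"spin":0}]' 0.28 30
python3 tops.py w7.png; python3 rack.py
```

```text
clock: 29.5
eef_pos: [571.4, 218.7, 315.8]
eef_rot: [3.125, 0.005, 1.443]
wrist_force: [0.7, -0.4, 0.3]
finger_gap: 20.5
clock: 30.17
eef_pos: [583.1, -53.5, 317.0]
eef_rot: [3.124, 0.005, 1.442]
wrist_force: [0.9, -0.2, -0.2]
finger_gap: 26.5
clock: 30.83
eef_pos: [581.4, -297.9, 253.2]
eef_rot: [3.128, 0.004, 1.438]
wrist_force: [0.1, 0.4, -0.5]
finger_gap: 26.6
net [ 586. -287.  190.] 0.74
net [ 631. -303.  167.] 0.71
net [573. -86. 101.] 0.47
mask 0.66 top [ 582. -291.] [11.  8.] 82
mask 0.6 top [ 638. -303.] [91. 14.] 80
mask 0.53 top [ 578. -122.] [9. 5.] 13
scene slot [619. 215. 152.] 0.96
scene slot [578. 232. 218.] 0.85
scene slot [582. -40. 176.] 0.76
side slot [567. 227. 163.] 0.91
side slot [570. -29. 184.] 0.7
side slot [614. 232. 190.] 0.63
```

```bash
python3 -m crank '[{"offset":[0.0015,0.004,-0.01],"spin":0.2},{"offset":[0.0015,0.004,-0.03],"spin":0.2},{"offset":[0.0015,0.004,-0.05],"spin":0.2},{"offset":[0.0015,0.004,-0.065],"spin":0.2},{"offset":[0.0015,0.004,-0.07],"spin":0.2},{"offset":[0.0015,0.004,-0.07],"spin":0.2},{"offset":[0.0015,0.004,-0.07],"spin":0.2},{"offset":[0.0015,0.004,-0.07],"spin":0.2}]' 0.28 30
python3 tops.py w8.png
```

```text
clock: 31.85
eef_pos: [585.7, -288.6, 190.5]
eef_rot: [3.119, 0.007, 1.448]
wrist_force: [-0.6, -0.7, -0.2]
finger_gap: 26.6
net [ 634. -290.  163.] 0.78
net [ 589. -279.  191.] 0.72
mask 0.82 top [ 639. -291.] [67. 13.] 81
mask 0.71 top [ 586. -270.] [43. 11.] 81
```

```bash
python3 -m crank '[{"offset":[-0.003,-0.004,0],"spin":0},{"offset":[-0.003,-0.004,-0.01],"spin":0},{"offset":[-0.003,-0.004,-0.02],"spin":0},{"offset":[-0.003,-0.004,-0.026],"spin":0},{"offset":[-0.003,-0.004,-0.026],"spin":0},{"offset":[-0.003,-0.004,-0.026],"spin":0},{"offset":[-0.003,-0.004,-0.026],"spin":0},{"offset":[-0.003,-0.004,-0.026],"spin":0}]' 0.28 30 && python3 -m crank '[{"offset":[0,0,-0.001],"spin":0},{"offset":[0,0,-0.001],"spin":0},{"offset":[0,0,-0.001],"spin":0},{"offset":[0,0,-0.001],"spin":0},{"offset":[0,0,-0.001],"spin":0},{"offset":[0,0,-0.001],"spin":0},{"offset":[0,0,-0.001],"spin":0},{"offset":[0,0,-0.001],"spin":0}]' 0 30
```

```text
clock: 32.67
eef_pos: [582.7, -292.7, 164.4]
eef_rot: [3.119, 0.007, 1.447]
wrist_force: [0.5, 0.2, 0.4]
finger_gap: 26.3
clock: 33.33
eef_pos: [582.7, -292.7, 163.6]
eef_rot: [3.119, 0.007, 1.447]
wrist_force: [-1.0, -0.1, 3.4]
finger_gap: 11.9
```

```bash
python3 -m crank '[{"offset":[0,0,0.01],"spin":0},{"offset":[0,0,0.025],"spin":0},{"offset":[0,0,0.045],"spin":0},{"offset":[0,0,0.065],"spin":0},{"offset":[0,0,0.085],"spin":0},{"offset":[0,0,0.1],"spin":0},{"offset":[0,0,0.1],"spin":0},{"offset":[0,0,0.1],"spin":0}]' 0 30 && python3 -m crank '[{"offset":[-0.015,0.01,0],"spin":0},{"offset":[-0.045,0.025,0],"spin":0},{"offset":[-0.075,0.045,0],"spin":0},{"offset":[-0.105,0.065,0],"spin":0},{"offset":[-0.135,0.09,0],"spin":0},{"offset":[-0.16,0.12,0],"spin":0},{"offset":[-0.176,0.15,0],"spin":0},{"offset":[-0.177,0.18,0],"spin":0}]' 0 30 && python3 -m crank '[{"offset":[0,0.03,-0.003],"spin":0},{"offset":[0,0.06,-0.006],"spin":0},{"offset":[0,0.08,-0.009],"spin":0},{"offset":[0,0.084,-0.009],"spin":0},{"offset":[0,0.084,-0.009],"spin":0},{"offset":[0,0.084,-0.009],"spin":0},{"offset":[0,0.084,-0.009],"spin":0},{"offset":[0,0.084,-0.009],"spin":0}]' 0 30
python3 held.py
python3 look.py l6.png 470 -30
```

```text
clock: 34.0
eef_pos: [582.9, -292.7, 263.9]
eef_rot: [3.118, 0.007, 1.448]
wrist_force: [0.2, -0.4, -2.7]
finger_gap: 11.4
clock: 34.67
eef_pos: [403.2, -111.6, 262.9]
eef_rot: [3.119, 0.007, 1.446]
wrist_force: [1.7, 0.4, -1.3]
finger_gap: 12.0
clock: 35.33
eef_pos: [403.2, -28.4, 253.7]
eef_rot: [3.12, 0.007, 1.445]
wrist_force: [-0.1, 0.1, -1.3]
finger_gap: 11.7
0.93 [  0.7 -60.1] [[-40.6, 30.7], [-49.3, 18.3], [-48.8, -71.2], [-24.2, -63.9], [-48.9, -106.3], [-52.1, -146.9], [-44.4, -156.8], [41.0, -152.3], [50.5, 24.1], [11.8, 29.0], [7.9, -0.3], [16.9, -21.6], [-3.9, -30.2], [-18.6, -18.2], [-18.0, 28.9]]
scene crop 200 110
scene slot1 [  8.3   3.5 -60.2] 0.74
side crop 271 138
side slot1 [  1.4  28.5 -57.7] 0.64
```

View pics/l6.png

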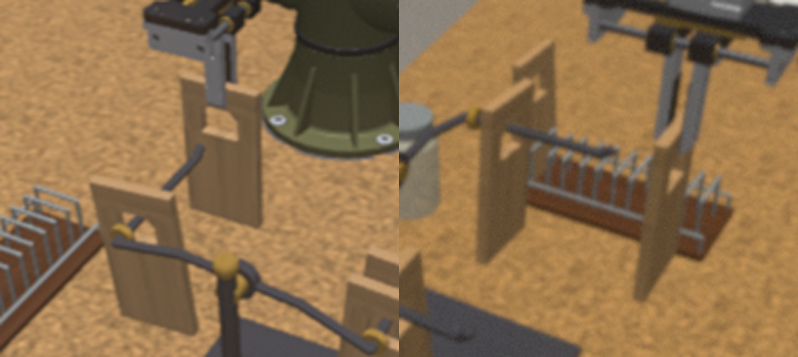

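```bash
python3 -m crank '[{"offset":[0.005,0.001,0],"spin":-0.3},{"offset":[0.025,-0.0015,0],"spin":-0.3},{"offset":[0.04,-0.0035,0],"spin":-0.3},{"offset":[0.055,-0.0055,0],"spin":-0.3},{"offset":[0.07,-0.0075,0],"spin":-0.3},{"offset":[0.085,-0.0095,0],"spin":-0.3},{"offset":[0.09,-0.01,0],"spin":-0.3},{"offset":[0.09,-0.01,0],"spin":-0.3}]' 0 30 && python3 -m crank '[{"offset":[0.01,-0.0015,0],"spin":0},{"offset":[0.025,-0.0035,0],"spin":0},{"offset":[0.035,-0.005,0],"spin":0},{"offset":[0.041,-0.0055,0],"spin":0},{"offset":[0.041,-0.0055,0],"spin":0},{"offset":[0.041,-0.0055,0],"spin":0},{"offset":[0.041,-0.0055,0],"spin":0},{"offset":[0.041,-0.0055,0],"spin":0}]' 0 30 && python3 -m crank '[{"offset":[0,0,-0.005],"spin":0},{"offset":[0,0,-0.01],"spin":0},{"offset":[0,0,-0.014],"spin":0},{"offset":[0,0,-0.018],"spin":0},{"offset":[0,0,-0.021],"spin":0},{"offset":[0,0,-0.024],"spin":0},{"offset":[0,0,-0.027],"spin":0},{"offset":[0,0,-0.027],"spin":0}]' 0 30
python3 rack.py; python3 held.py
```

```text
clock: 36.3
eef_pos: [493.8, -37.8, 253.3]
eef_rot: [3.12, 0.007, 1.44]
wrist_force: [-0.6, 0.8, -2.0]
finger_gap: 12.0
clock: 36.97
eef_pos: [534.3, -43.2, 253.5]
eef_rot: [3.12, 0.007, 1.44]
wrist_force: [0.6, 0.5, -0.7]
finger_gap: 11.9
clock: 37.63
eef_pos: [534.2, -43.2, 226.0]
eef_rot: [3.121, 0.007, 1.44]
wrist_force: [0.5, 1.1, -1.1]
finger_gap: 11.7
scene slot [577. 236. 230.] 0.97
scene slot [619. 222. 167.] 0.95
scene slot [543. -16. 217.] 0.62
scene slot [585. -38. 163.] 0.61
side slot [567. 230. 171.] 0.9
side slot [614. 239. 201.] 0.84
side slot [570. -15. 172.] 0.76
side slot [531. -22. 163.] 0.63
0.78 [-24.  -99.8] [[-79.2, -12.5], [-70.3, -198.5], [29.1, -192.0], [26.5, -87.3], [14.5, -80.2], [-58.1, -104.8], [-70.1, -94.3], [-37.6, -45.1], [-10.8, -55.3], [-17.7, -72.0], [-28.4, -76.0], [20.7, -66.4], [18.4, -6.8]]
```

```bash
python3 -m crank '[{"offset":[0,0,-0.001],"spin":0},{"offset":[0,0,-0.001],"spin":0},{"offset":[0,0,-0.001],"spin":0},{"offset":[0,0,0.01],"spin":0},{"offset":[0,0,0.03],"spin":0},{"offset":[0,0,0.055],"spin":0},{"offset":[0,0,0.08],"spin":0},{"offset":[0,0,0.1],"spin":0}]' 0.22 30 && python3 -m crank '[{"offset":[0.01,-0.03,0],"spin":0},{"offset":[0.02,-0.065,0],"spin":0},{"offset":[0.035,-0.1,0],"spin":0},{"offset":[0.05,-0.135,0],"spin":0},{"offset":[0.065,-0.17,0],"spin":0},{"offset":[0.08,-0.205,-0.02],"spin":0},{"offset":[0.095,-0.24,-0.05],"spin":0},{"offset":[0.095,-0.254,-0.07],"spin":0}]' 0.28 30 && python3 -m crank '[{"offset":[0,0,0],"spin":0},{"offset":[0,0,0],"spin":0},{"offset":[0,0,0],"spin":0},{"offset":[0,0,0],"spin":0},{"offset":[0,0,0],"spin":0},{"offset":[0,0,0],"spin":0},{"offset":[0,0,0],"spin":0},{"offset":[0,0,0],"spin":0}]' 0.28 30
python3 tops.py w9.png; python3 rack.py
```

```text
clock: 38.6
eef_pos: [534.3, -43.3, 329.6]
eef_rot: [3.118, 0.007, 1.44]
wrist_force: [-0.4, 0.5, 0.6]
finger_gap: 20.7
clock: 39.27
eef_pos: [630.1, -300.0, 258.8]
eef_rot: [3.117, 0.008, 1.439]
wrist_force: [0.7, -0.7, -0.2]
finger_gap: 26.0
clock: 39.93
eef_pos: [630.2, -299.7, 259.3]
eef_rot: [3.117, 0.008, 1.44]
wrist_force: [-0.3, -0.2, 0.3]
finger_gap: 26.2
net [ 635. -302.  189.] 0.69
net [538. -79. 114.] 0.62
net [574. -84. 108.] 0.59
mask 0.83 top [ 637. -303.] [89. 11.] 81
mask 0.63 top [ 561. -111.] [20. 17.] 85
mask 0.62 top [ 586. -116.] [14. 25.] 76
scene slot [584. -41. 162.] 0.97
scene slot [617. 219. 165.] 0.88
scene slot [544. -12. 217.] 0.68
scene slot [575. 234. 232.] 0.66
side slot [568. 231. 169.] 0.93
side slot [570. -17. 179.] 0.79
side slot [530. -18. 169.] 0.77
side slot [702. 340.  58.] 0.49
```

```bash
python3 -m crank '[{"offset":[0.005,-0.002,0],"spin":0},{"offset":[0.005,-0.002,-0.02],"spin":0},{"offset":[0.005,-0.002,-0.04],"spin":0},{"offset":[0.005,-0.002,-0.06],"spin":0},{"offset":[0.005,-0.002,-0.065],"spin":0},{"offset":[0.005,-0.002,-0.065],"spin":0},{"offset":[0.005,-0.002,-0.065],"spin":0},{"offset":[0.005,-0.002,-0.065],"spin":0}]' 0.45 30
python3 tops.py w10.png
python3 - <<'E'
import cv2; im=cv2.imread("pics/w10.png"); cv2.imwrite("pics/w10c.png",cv2.resize(im[120:480,160:520],None,fx=1.6,fy=1.6))
E
```

```text
clock: 40.95
eef_pos: [635.6, -302.4, 195.4]
eef_rot: [3.115, 0.008, 1.439]
wrist_force: [-0.1, 0.4, -1.4]
finger_gap: 42.5
net [533. -80.  78.] 0.62
net [ 637. -296.  186.] 0.57
mask 0.97 top [ 638. -298.] [78. 11.] 81
```

```bash
python3 -m crank '[{"offset":[0.001,-0.001,-0.01],"spin":0},{"offset":[0.001,-0.001,-0.02],"spin":0},{"offset":[0.001,-0.001,-0.03],"spin":0},{"offset":[0.001,-0.001,-0.032],"spin":0},{"offset":[0.001,-0.001,-0.032],"spin":0},{"offset":[0.001,-0.001,-0.032],"spin":0},{"offset":[0.001,-0.001,-0.032],"spin":0},{"offset":[0.001,-0.001,-0.032],"spin":0}]' 0.45 30 && python3 -m crank '[{"offset":[0,0,0],"spin":0},{"offset":[0,0,0],"spin":0},{"offset":[0,0,0],"spin":0},{"offset":[0,0,0],"spin":0},{"offset":[0,0,0],"spin":0},{"offset":[0,0,0],"spin":0},{"offset":[0,0,0],"spin":0},{"offset":[0,0,0],"spin":0}]' 0 30
python3 rack.py
```

```text
clock: 41.77
eef_pos: [636.5, -303.3, 163.4]
eef_rot: [3.115, 0.008, 1.439]
wrist_force: [-0.3, 0.6, 0.2]
finger_gap: 42.4
clock: 42.43
eef_pos: [636.2, -303.3, 163.4]
eef_rot: [3.116, 0.008, 1.439]
wrist_force: [-3.8, 1.0, 3.0]
finger_gap: 13.1
scene slot [584. -44. 160.] 0.82
scene slot [545. -12. 221.] 0.73
scene slot [618. 217. 164.] 0.69
scene slot [574. 232. 231.] 0.59
side slot [614. 237. 202.] 0.94
side slot [534. -23. 170.] 0.9
side slot [565. 232. 172.] 0.83
side slot [568. -15. 180.] 0.62
```

```bash
python3 -m crank '[{"offset":[-0.002,0,0],"spin":0},{"offset":[-0.003,0,0.01],"spin":0},{"offset":[-0.003,0,0.025],"spin":0},{"offset":[-0.003,0,0.045],"spin":0},{"offset":[-0.003,0,0.065],"spin":0},{"offset":[-0.003,0,0.085],"spin":0},{"offset":[-0.003,0,0.1],"spin":0},{"offset":[-0.003,0,0.1],"spin":0}]' 0 30 && python3 -m crank '[{"offset":[-0.015,0.01,0],"spin":0},{"offset":[-0.045,0.025,0],"spin":0},{"offset":[-0.075,0.045,0],"spin":0},{"offset":[-0.105,0.065,0],"spin":0},{"offset":[-0.14,0.085,0],"spin":0},{"offset":[-0.175,0.11,0],"spin":0},{"offset":[-0.205,0.14,0],"spin":0},{"offset":[-0.23,0.17,0],"spin":0}]' 0 30 && python3 -m crank '[{"offset":[0,0.03,0],"spin":0},{"offset":[0,0.06,0],"spin":0},{"offset":[0,0.09,0],"spin":0},{"offset":[0,0.12,0],"spin":0},{"offset":[0.003,0.155,0],"spin":0},{"offset":[0.008,0.19,0],"spin":0},{"offset":[0.015,0.225,0],"spin":0},{"offset":[0.02,0.25,0],"spin":0}]' 0 30 && python3 -m crank '[{"offset":[0.005,0.03,0],"spin":0},{"offset":[0.01,0.065,-0.005],"spin":0},{"offset":[0.015,0.1,-0.012],"spin":0},{"offset":[0.017,0.119,-0.021],"spin":0},{"offset":[0.017,0.119,-0.021],"spin":0},{"offset":[0.017,0.119,-0.021],"spin":0},{"offset":[0.017,0.119,-0.021],"spin":0},{"offset":[0.017,0.119,-0.021],"spin":0}]' 0 30
python3 held.py
```

```text
clock: 43.3
eef_pos: [634.3, -303.7, 267.8]
eef_rot: [3.109, 0.01, 1.439]
wrist_force: [-0.0, -0.5, -0.3]
finger_gap: 11.9
clock: 43.97
eef_pos: [402.3, -132.8, 266.9]
eef_rot: [3.109, 0.01, 1.438]
wrist_force: [0.5, 1.1, -0.3]
finger_gap: 11.9
clock: 44.63
eef_pos: [422.1, 119.8, 266.3]
eef_rot: [3.109, 0.009, 1.439]
wrist_force: [1.8, -0.7, -1.5]
finger_gap: 11.5
clock: 45.3
eef_pos: [439.2, 238.1, 245.7]
eef_rot: [3.108, 0.009, 1.438]
wrist_force: [0.7, -0.1, -1.4]
finger_gap: 11.8
0.81 [  3.2 -45. ] [[-42.3, 30.3], [-47.3, -102.5], [-33.4, -100.2], [-18.4, -63.7], [-19.0, -106.5], [13.4, -108.7], [18.1, -151.7], [41.2, -151.4], [43.4, 29.5], [10.6, 29.1], [6.2, -4.8], [18.8, -21.3], [-10.5, -31.2], [-20.7, -16.2], [-9.1, -2.1], [-14.4, 28.8]]
```

```bash
python3 -m crank '[{"offset":[0,-0.001,-0.005],"spin":0},{"offset":[0.015,-0.003,-0.005],"spin":-0.2},{"offset":[0.03,-0.005,-0.005],"spin":-0.2},{"offset":[0.045,-0.007,-0.005],"spin":-0.2},{"offset":[0.06,-0.009,-0.005],"spin":-0.2},{"offset":[0.075,-0.011,-0.005],"spin":-0.2},{"offset":[0.088,-0.013,-0.005],"spin":-0.2},{"offset":[0.088,-0.013,-0.005],"spin":-0.2}]' 0 30 && python3 -m crank '[{"offset":[0,0,-0.005],"spin":0},{"offset":[0,0,-0.01],"spin":0},{"offset":[0,0,-0.014],"spin":0},{"offset":[0,0,-0.018],"spin":0},{"offset":[0,0,-0.021],"spin":0},{"offset":[0,0,-0.024],"spin":0},{"offset":[0,0,-0.027],"spin":0},{"offset":[0,0,-0.028],"spin":0}]' 0 30
python3 rack.py; python3 look.py l7.png 560 220
```

```text
clock: 46.07
eef_pos: [528.7, 224.0, 240.2]
eef_rot: [3.108, 0.009, 1.433]
wrist_force: [0.1, 0.2, -1.2]
finger_gap: 11.8
clock: 46.73
eef_pos: [528.7, 224.0, 211.8]
eef_rot: [3.108, 0.009, 1.433]
wrist_force: [-0.2, -2.1, 0.3]
finger_gap: 11.4
scene slot [618. 213. 152.] 0.89
scene slot [574. 229. 218.] 0.82
scene slot [537. 253. 213.] 0.81
scene slot [580. -42. 173.] 0.69
scene slot [541. -18. 231.] 0.59
side slot [530. -40. 226.] 0.85
side slot [611. 233. 194.] 0.82
side slot [570. 246. 175.] 0.75
side slot [566. -46. 228.] 0.73
side slot [527. 237. 146.] 0.73
scene crop 302 160
scene slot1 [ 6.  30.6  5.1] 0.6
scene slot1 [46.9  7.3  8.2] 0.57
side crop 175 203
side slot1 [ -0.7  13.5 -65.1] 0.95
side slot1 [ 40.2  22.3 -39.2] 0.62
```

```bash
python3 -m crank '[{"offset":[0,0,-0.001],"spin":0},{"offset":[0,0,-0.001],"spin":0},{"offset":[0,0,-0.001],"spin":0},{"offset":[0,0,0.01],"spin":0},{"offset":[0,0,0.03],"spin":0},{"offset":[0,0,0.055],"spin":0},{"offset":[0,0,0.08],"spin":0},{"offset":[0,0,0.11],"spin":0}]' 0.22 30 && python3 -m crank '[{"offset":[-0.02,-0.03,0.02],"spin":0},{"offset":[-0.04,-0.06,0.04],"spin":0},{"offset":[-0.06,-0.09,0.06],"spin":0},{"offset":[-0.08,-0.12,0.06],"spin":0},{"offset":[-0.09,-0.15,0.06],"spin":0},{"offset":[-0.1,-0.18,0.06],"spin":0},{"offset":[-0.1,-0.18,0.06],"spin":0},{"offset":[-0.1,-0.18,0.06],"spin":0}]' 0.22 30 && python3 -m crank '[{"offset":[0,0,0],"spin":0},{"offset":[0,0,0],"spin":0},{"offset":[0,0,0],"spin":0},{"offset":[0,0,0],"spin":0},{"offset":[0,0,0],"spin":0},{"offset":[0,0,0],"spin":0},{"offset":[0,0,0],"spin":0},{"offset":[0,0,0],"spin":0}]'
python3 rack.py
python3 - <<'E'
from h import *
a=shot("scene");b=shot("side");A=save(a,"t.png",(130,160,520,400),1.0);A=save(a,"t.png",(120,170,520,420),1.0)
B=save(b,"t.png",(120,130,520,380),1.0);cv2.imwrite("pics/end.png",np.hstack([A,B]))
for k in ("mug","jar","canister","board1"):
    for n,p in(("scene",a),("side",b)): print(k,n,[np.round(d["location"]).tolist() for d in manip.search_frame(p,k)if d["conf"]>.5])
E
```

```text
clock: 47.8
eef_pos: [528.4, 224.0, 323.7]
eef_rot: [3.108, 0.009, 1.433]
wrist_force: [0.7, -0.4, -0.6]
finger_gap: 20.8
clock: 48.47
eef_pos: [428.0, 43.1, 385.0]
eef_rot: [3.106, 0.009, 1.43]
wrist_force: [-0.1, 0.7, 0.0]
finger_gap: 20.6
clock: 49.13
eef_pos: [428.1, 43.1, 384.9]
eef_rot: [3.107, 0.009, 1.431]
wrist_force: [-0.0, -0.3, -0.5]
finger_gap: 20.6
scene slot [544. -19. 229.] 0.91
scene slot [585. -38. 172.] 0.74
scene slot [616. 214. 154.] 0.71
scene slot [576. 231. 221.] 0.62
scene slot [537. 239. 222.] 0.58
side slot [531. -24. 182.] 0.98
side slot [614. 233. 189.] 0.8
side slot [571. -20. 193.] 0.71
side slot [571. 240. 187.] 0.71
side slot [525. 230. 157.] 0.68
mug scene [[727.0, 340.0, 54.0]]
mug side [[705.0, 341.0, 58.0]]
jar scene [[783.0, -166.0, 101.0]]
jar side [[742.0, -167.0, 83.0]]
canister scene [[539.0, 414.0, 107.0], [535.0, 236.0, 221.0]]
canister side [[497.0, 434.0, 139.0]]
board1 scene [[581.0, -38.0, 171.0], [538.0, 236.0, 221.0], [620.0, 210.0, 150.0], [542.0, -12.0, 226.0], [577.0, 228.0, 217.0]]
board1 side [[572.0, -23.0, 193.0], [524.0, 236.0, 165.0], [532.0, -22.0, 183.0], [610.0, 240.0, 192.0]]
```

View pics/end.png

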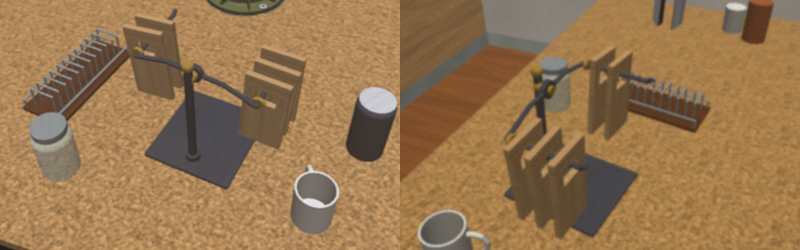

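The drainer is empty, with three boards on the left prong and two on the right. The mug, jar and canister haven't moved. Handing in.

```bash
python3 -c "
from cell import manip
print(manip.sign_off()); print(manip.read_state()['clock'])"
```

```text
the job is handed in; nothing more can be done
None
the job is handed in; nothing more can be done
```

All five boards that were in the drainer now hang by their hand slots on the rack: three on the left prong and two on the right. I hung them left, right, left, right, left, lowering each until the bar took most of its weight before letting go, and handed in at about 49 s.

**Last checks:** In the final scene and side pictures the drainer is empty and all five boards are on the prongs. The bar is tipped slightly to the left, by the one extra board. The mug, jar and canister were found within about 5 mm of their starting positions, which is within the detector's error. The gripper was clear of everything, and the largest wrist force in any reading after a move was about 7 N.

**Disagreements and doubts:**
- **Last board:** it stood about 7 mm off its expected place in the drainer, leaning or knocked, so I measured it again before gripping.
- **Third board:** my first grip was about 6 mm too high, so I opened the gripper and gripped it again before lifting.
- **Tool tilt:** the tool tilt drifted to about 2° over the run. It made no visible difference.
- **Bar angle:** I measured the raised prong by triangulation only once, after the first board. For the later boards I relied on that measurement, on comparing pictures, and on the slots shifting up or down as the bar took load.
- **Slot heights:** the network's slot heights differed between the two cameras by up to about 65 mm, so I used them only to see which way things moved.

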